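# Zero the units wheel of an edition-numbering press

## Robot

A 6-joint arm with a two-finger parallel gripper is mounted at the origin on the work surface. World frame = base frame: x ahead of the robot, y to its left, z up, the work surface at z = 0. Lengths are in m, angles in rad, forces in N, time in s.
With the tool pointing down it reaches from about 0.35 to 0.85 m from the base axis. Payload 8.1 kg.
Tool frame: the origin (TCP) lies midway between the tips of the shut fingers; the grasp point (between the pads) lies 19 mm behind it; z points along the fingers, y is the direction in which the jaws open and shut (so a half turn about z gives the same grasp; the last joint's range is limited). The gripper opens to 85 mm and grips with 20 to 120 N. Pads are 22 mm wide; open, the fingers measure 114 mm over their backs; the gripper's body (76 mm by 85 mm) begins 54 mm behind the grasp point. The pads swing forward as they close: fully open they stand 13 mm farther back than shut.
Start: joints at [1.172, 0.13, 1.488, -0, 1.523, -0.085], TCP at [0.185, 0.571, 0.231] pointing down, gripper open.
Joint ranges: [-2.96, 2.96], [-0.89, 2.26], [0.02, 2.5], [-1.34, 4.48], [0, 2.73], [-2.66, 2.66]. Speed limits (rad/s): [2.39, 2.39, 2.79, 3.14, 3.14, 3.14].

## Interface

Orientations are given as a rotation vector (axis times angle).
In Python, from station import env gives the robot as it stands.
- The arm moves only by the tool send_rows, never from a script. Its argument "steps" is a list of rows, each a list of 3 entries, a list of its own where there are three numbers: the shift along the tool's x, y, z in m, then the turn about the tool's z in rad, then the opening, from 0 (shut) to 1 (fully open). In form: [[[dx, dy, dz], twist, gripper], ...]. A call has 1 to 12 rows; each row shifts and turns the pose as measured when the row begins, along the tool's axes as they then stand; what a row does not reach is not made up. A row lasts 1/8 s, in which the tool goes at most 62.5 mm and 10.7 degrees, less where a joint would pass 70% of its speed; a pose out of reach is approached as far as the arm can. A call with a gripper value outside its range is refused whole. The fingers move at their own pace and stop on an object; the grip force is fixed at half the most. Time passes only in rows, so rows that do not move let the fingers close. It gives the time, the measured TCP pose, the force and the opening at its end, in the units of the state.
- env.get_state(): the state, without advancing time (a new reading comes with each control period).
- env.snapshot(name): name is "side" or "top"; returns the picture (384x512x3 uint8, blue, green, red); there is no depth.
- env.camera_params(name): a dict with "K" (3x3 intrinsics, pixels), "dist_coeffs" ([k1, k2, p1, p2, k3] as OpenCV has them; the pictures are not rectified), "R" (3x3) and "t" (3): a world point X has camera coordinates R X + t. Camera axes: x right, y down, z forward; pixel columns grow to the right and rows downward; lengths in m; the calibration is good to about 2 mm. A picture is of the moment at which its call begins. camera_params takes no time and is no camera call.
- env.finish_job(): hands the job in, once; it reports no verdict.
The state is a dict: "time": time; "qpos": joint angles; "joint_velocities": joint speeds; "joint_torque": joint torques, N m; "eef_pos": TCP position; "tcp_rot": TCP orientation; "ft_force": force on the tool from outside, world axes, zero at the start; "ft_torque": the same for the moment, N m; "grip_width": opening from 0.0 (shut) to 1.0 (fully open).
Only numpy, scipy, OpenCV 4.12 (cv2) and the standard library are available. Lean on these libraries where they do the work, as an engineer would, in place of code of your own. Each camera call takes 0.05 s, during which the arm holds its last target.

## Task

A new edition of rubbings is about to be numbered. With a fingertip, flick the units thumbwheel of the numbering press forward (its top away from the front of the press) click by click, letting it settle one click short before the last flick, until its broad zero rib stands at the pointer behind the wheel, and do not run past it. Do not grip the wheel, leave the other two wheels at zero, and neither move nor lift anything else on the table.

Things in the scene. Friction and masses are not known exactly. Their poses are not given: they have to be found in the camera images.
- press: fixed bench numbering press: dark base 220 mm deep (x), 170 wide (y); grey head, its flat top 132 mm above the table; lever with black ball at left rear (133 behind, 97 left of the origin, 183 high). Origin: centre of underside; x from its front (facing the robot, turned up to 23 degrees) to its rear, y left, z up. Three thumbwheels stand half out of the head on one axle along y, 46 mm apart
- units_hub (a point): centre of the units wheel, the right-hand (-y) of the three, on the axle 134 mm above the table; x, y, z as the press's, not turning with the wheel. Brass drum of 46 mm diameter, 14 wide, with ten straight ribs 36 degrees apart, 11 mm high (68 mm over the tips), 4 thick, 14 wide; only the zero rib is broad: 26 mm, 6 over each side. Bearing blocks beside the wheel rise 12 mm above the axle
- units_rib (a point): fixed point, not turning with the wheel: at every click, the tip of the rib leaning 36 degrees to the front is here (20 mm before the hub, 27.5 above). Other ribs then stand straight up and lean 72 to the front, 36 and 72 to the rear. A fingertip pushing this rib to the rear reaching 6 to 7 mm below its tip, should rise with it at about 30 degrees, as the next rib comes up below
- units_pointer (a point): tip of the small steel pointer fixed on the head behind the units wheel, 39 mm behind the hub and 10 mm above it. At zero the broad rib leans 72 degrees to the rear, straight at this pointer. The pointer blocks are the only things near the wheel's rear and end 8 mm above the axle, but for the pointers (12 mm)
- units_wheel (a joint): turn in rad: 0 when the broad rib stands at the pointer, growing as the wheel turns forward (top to the rear). Rests in clicks 0.628 rad (36 degrees) apart: pushed by a rib past half-way it snaps on to the next rest, let go earlier it snaps back. Takes about 4 to 8 N at a rib tip; turns both ways. Starts at rest two, three or four clicks short of zero (-1.26, -1.88 or -2.51)
- tens_wheel (a joint): turn of the tens wheel (middle), same kind; it starts at 0, its broad rib at the pointer, and stays there
- hundreds_wheel (a joint): turn of the hundreds wheel (left), same kind; it starts at 0 and stays there
- seal_stone: carved stone seal, 28 mm square, 73 mm tall, standing beside the press on its right (units) side; origin at the centre of its underside
- paste_jar: squat white jar with steel lid, 58 mm across, 36 mm tall, standing beside the press on its left side; origin at the centre of its underside
- baren: round wooden rubbing pad with knob handle, 92 mm across, 76 mm tall; origin at the centre of its underside
- baren_small: smaller dark wooden rubbing pad with knob handle, 64 mm across, 60 mm tall; origin at the centre of its underside
- dish: shallow white ceramic dish, 110 mm across, 22 mm tall; origin at the centre of its underside
- mallet: wooden mallet, 200 mm long, lying on the table; origin about its middle, at table height, its x axis along the handle
- sprayer: clear spray bottle with black trigger head, 68 mm across, about 200 mm tall; origin at the centre of its underside
- roof_tile: round carved terracotta tile, 156 mm across, 20 mm thick, lying flat; origin at the centre of its underside

How it is judged:
On the way:
1. the units wheel has come to rest one click short of zero (value of joint units_wheel between -0.7783 and -0.4783 rad and velocity of joint units_wheel between -0.3 and 0.3 rad/s), for 0.1 s.
At the end, for the whole second after the job is handed in: The units wheel rests in its zero click (within 0.15 rad, a quarter of a click), the tens and hundreds wheels rest at zero likewise, and everything loose lies within 20 mm of where it began (value of joint units_wheel between -0.15 and 0.15 rad and velocity of joint units_wheel between -0.1 and 0.1 rad/s and value of joint tens_wheel between -0.15 and 0.15 rad and value of joint hundreds_wheel between -0.15 and 0.15 rad and distance of each of seal_stone, paste_jar, baren, baren_small, dish, mallet, sprayer, roof_tile from where it was at the start of the episode below 0.02 m); the robot touches nothing.
It fails at once if the units wheel is turned past its zero click (value of joint units_wheel above 0.36 rad).
It fails at once if the tens or hundreds wheel is turned (value of joint any of tens_wheel, hundreds_wheel above 0.36 rad or value of joint any of tens_wheel, hundreds_wheel below -0.36 rad).
It fails at once if the wheel is gripped or forced (over 36 N between fingers and wheel while it hardly turns) (contact force between the fingers and units_wheel above 36 N and velocity of joint units_wheel between -0.5 and 0.5 rad/s).
It fails at once if something else on the table is moved or lifted (over 20 mm) (distance of any of seal_stone, paste_jar, baren, baren_small, dish, mallet, sprayer, roof_tile from where it was at the start of the episode above 0.02 m).
It also fails if it takes over 45 s, if anything falls off the work surface, if the arm or the gripper's body presses on something with over 40 N, if the wrist force passes 120 N, or if a joint passes its speed limit or range.

## Working session

There is one attempt and no reset: what is moved stays moved. The work goes in short steps, Python scripts to look and compute and a tool call to move; the robot and the scene stay as the last step left them, time stands still between calls to the robot, and variables do not carry over. Pictures are saved under pics/ and viewed, and the job is handed in when it is done.

Besides the shell and the picture viewer there is one more tool, called after ">>>" as a command line: name --argument value ..., lists and objects as JSON in quotes. send_rows: Moves the arm, as the interface text tells. Its arguments: {"type":"object","properties":{"steps":{"type":"array"}},"required":["steps"]}

```bash
ls; mkdir -p pics
python3 - <<'E'
from station import env
import cv2
for n in("side","top"):
    im=env.snapshot(n);cv2.imwrite(f"pics/{n}0.png",im)
    c=env.camera_params(n);print(n,c)
print(env.get_state())
E
```

```text
pics
side {'K': array([[397.82822774,   0.        , 254.72209383],
       [  0.        , 397.82822774, 194.76761413],
       [  0.        ,   0.        ,   1.        ]]), 'dist_coeffs': array([-0.12507576,  0.        ,  0.        ,  0.        ,  0.        ]), 'R': array([[ 0.86534225, -0.50100377,  0.01334241],
       [-0.32211198, -0.5763584 , -0.75103586],
       [ 0.38396181,  0.64560531, -0.66012659]]), 't': array([-0.38922166,  0.2219133 ,  1.08682425])}
top {'K': array([[493.51228664,   0.        , 264.68467394],
       [  0.        , 493.51228664, 184.65628975],
       [  0.        ,   0.        ,   1.        ]]), 'dist_coeffs': array([-0.17429525,  0.        ,  0.        ,  0.        ,  0.        ]), 'R': array([[ 0.01390903, -0.99989649,  0.0036818 ],
       [-0.98233971, -0.01435174, -0.18655485],
       [ 0.18658838, -0.00102198, -0.98243765]]), 't': array([-0.04012781,  0.48814022,  1.41300516])}
{'time': 0.1, 'qpos': array([ 1.17157442e+00,  1.31105163e-01,  1.48915230e+00,  2.70312876e-05,
        1.52302148e+00, -8.54360522e-02]), 'joint_velocities': array([-9.15822209e-05, -6.38882376e-04, -4.76334430e-03,  5.56641619e-04,
        4.56573617e-04, -3.92185479e-05]), 'joint_torque': array([ 2.13588159e-03, -5.70948100e+01, -5.01946449e+01, -1.12110486e-04,
        8.04840471e-03, -5.28020541e-05]), 'eef_pos': array([0.18499433, 0.57024963, 0.23034761]), 'tcp_rot': array([-4.90808583e-01, -3.10257922e+00,  2.56089521e-03]), 'ft_force': array([ 0.34686959, -0.37944249,  0.43625362]), 'ft_torque': array([ 0.03378255,  0.01470564, -0.05515714]), 'grip_width': 0.9975189410258734}
```

View pics/side0.png

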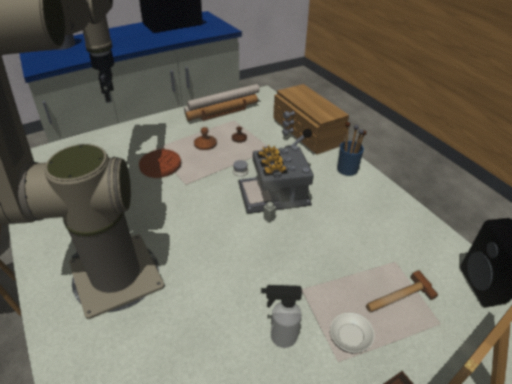

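View pics/top0.png

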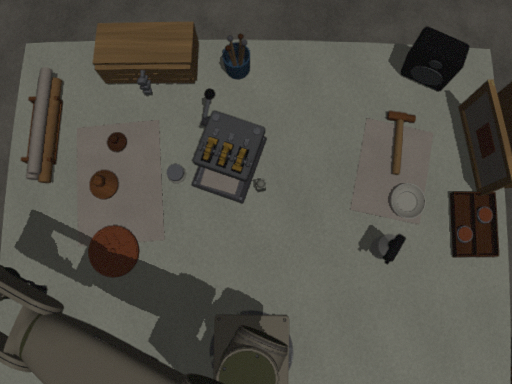

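The side view shows the press at about (280,175) and the seal at (269,211). The top view shows the head at about (230,145), with the three wheels at (209,148), (225,155) and (240,160). I'll enlarge both.

Run:
```python
import cv2,numpy as np
a=cv2.imread("pics/top0.png")[80:210,165:285];a=np.clip(a.astype(float)*1.8,0,255).astype('uint8')
cv2.imwrite("pics/topz.png",cv2.resize(a,None,fx=4.5,fy=4.5,interpolation=cv2.INTER_CUBIC))
b=cv2.imread("pics/side0.png")[115:225,225:325]
cv2.imwrite("pics/sidez.png",cv2.resize(b,None,fx=5.4,fy=5.4,interpolation=cv2.INTER_CUBIC))
```

```text
(no output)
```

View pics/topz.png

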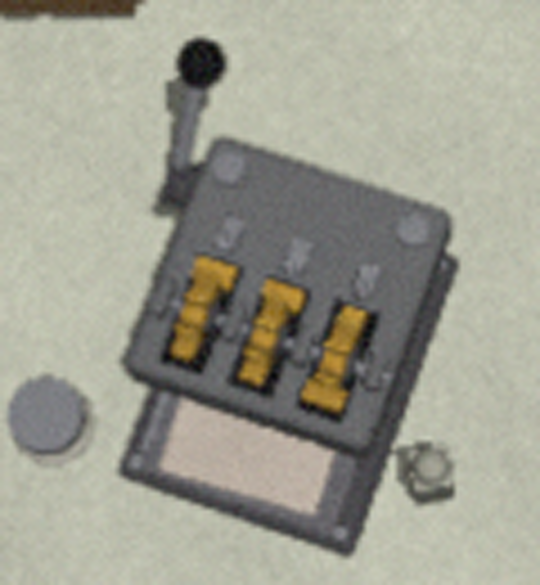

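View pics/sidez.png

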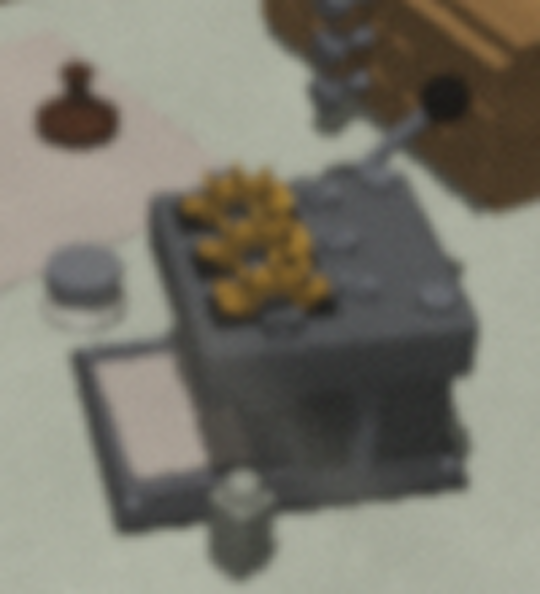

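```bash
cat > h.py <<'E'
import numpy as np,cv2
from station import env
def cam(n):
    c=env.camera_params(n); return c["K"],c["dist_coeffs"],c["R"],c["t"]
def proj(n,P):
    K,d,R,t=cam(n); return cv2.projectPoints(np.float64(P).reshape(-1,3),cv2.Rodrigues(R)[0],t,K,d)[0][:,0]
def ray(n,uv):
    K,d,R,t=cam(n); q=cv2.undistortPoints(np.float64(uv).reshape(-1,1,2),K,d)[:,0]
    return -R.T@t, np.c_[q,np.ones(len(q))]@R
def plane(n,uv,z):
    c,d=ray(n,uv); return c+d*((z-c[2])/d[:,2])[:,None]
def ortho(n,im,z,x0,x1,y0,y1,s):
    xs=np.arange(x1,x0,-s);ys=np.arange(y1,y0,-s)
    X,Y=np.meshgrid(xs,ys,indexing='ij')
    uv=proj(n,np.c_[X.ravel(),Y.ravel(),np.full(X.size,z)]).reshape(X.shape+(2,)).astype('f4')
    return cv2.remap(im,uv[...,0],uv[...,1],cv2.INTER_CUBIC),xs,ys
E
python3 - <<'E'
from h import *
for n in("side","top"):
    ims=[env.snapshot(n).astype('f4') for _ in range(6)]
    np.save(f"pics/{n}_avg.npy",np.mean(ims,0)); K,d,R,t=cam(n);print(n,-R.T@t, np.std(ims,0).mean())
im=np.load("pics/top_avg.npy")
g=(im[...,2]-im[...,0])  # red-blue
m=((g>30)).astype('uint8');m[:,:195]=0;m[:130]=0;m[180:]=0;m[:,260:]=0
k,l,st,c=cv2.connectedComponentsWithStats(m)
for i in range(1,k):
    if st[i,4]>10: print(st[i],c[i],plane("top",c[i],0.15))
ball=plane("top",[[165+201/4.5,80+63/4.5]],.183);print("ball",ball)
E
```

```text
side [-0.00900813 -0.76875943  0.88929959] 1.0315398
top [ 0.21642731 -0.03167393  1.47940214] 1.4142661
[203 137  15  23 154] [209.05844156 147.12987013] [[0.5732072  0.12361096 0.15      ]]
[218 142  15  24 148] [224.35135135 152.60810811] [[0.5579726  0.08034648 0.15      ]]
[232 148  15  24 153] [239.00653595 159.91503268] [[0.53763133 0.03904178 0.15      ]]
ball [[0.71809877 0.12420966 0.183     ]]
```

Run:
```python
from h import *
yaw=np.deg2rad(-19.4);ex=np.array([np.cos(yaw),np.sin(yaw)]);ey=np.array([-np.sin(yaw),np.cos(yaw)])
o=np.array([.558,.080])
s=.0005
def oi(n,z,a=.07,b=.09):
    im=np.load(f"pics/{n}_avg.npy")
    A=np.arange(a,-a,-s);B=np.arange(b,-b,-s);X,Y=np.meshgrid(A,B,indexing='ij')
    P=o+X[...,None]*ex+Y[...,None]*ey
    uv=proj(n,np.c_[P.reshape(-1,2),np.full(X.size,z)]).reshape(X.shape+(2,)).astype('f4')
    return cv2.remap(im,uv[...,0],uv[...,1],cv2.INTER_CUBIC),A,B
W,A,B=oi("top",.1455)
cv2.imwrite("pics/ortho.png",cv2.resize(np.clip(W*1.8,0,255).astype('uint8'),None,fx=2,fy=2))
g=W[...,2]-W[...,0]
for z in(.1455,.168):
    W,A,B=oi("top",z);g=W[...,2]-W[...,0]
    for nm,yc in(("h",.046),("t",0),("u",-.046)):
        sel=abs(B-yc)<.005; p=g[:,sel].mean(1); h=p.max()/2
        idx=np.where(p>h*0.8)[0]; print(z,nm,"x ext",A[idx[-1]]*1e3,A[idx[0]]*1e3,p.max(),end=' | ')
        # lateral extents in slabs
        for xc in(-.03,-.02,-.01,0,.01,.02,.03):
            q=g[abs(A-xc)<.002].mean(0)*(abs(B-yc)<.022); j=np.where(q>25)[0]
            print(f"{xc*1e3:.0f}:{B[j[-1]]*1e3:.0f}..{B[j[0]]*1e3:.0f}" if len(j) else "-",end=' ')
        print()
```

```text
0.1455 h x ext -35.500000000000085 30.49999999999997 71.28555 | -30:38..54 -20:38..56 -10:40..56 0:41..57 10:39..56 20:32..59 30:34..58 
0.1455 t x ext -35.000000000000085 30.99999999999997 70.98277 | -30:-8..8 -20:-8..10 -10:-6..10 0:-5..11 10:-7..10 20:-13..13 30:-11..13 
0.1455 u x ext -34.000000000000085 31.49999999999997 70.20385 | -30:-60..-33 -20:-58..-35 -10:-53..-37 0:-51..-37 10:-53..-36 20:-53..-36 30:-53..-38 
0.168 h x ext -39.00000000000009 24.999999999999968 71.04947 | -30:33..49 -20:35..51 -10:36..51 0:36..53 10:29..53 20:28..55 - 
0.168 t x ext -39.00000000000009 25.499999999999968 70.51918 | -30:-12..4 -20:-11..6 -10:-10..6 0:-9..7 10:-14..6 20:-17..10 - 
0.168 u x ext -38.50000000000009 25.999999999999968 69.00648 | -30:-62..-36 -20:-56..-40 -10:-55..-40 0:-55..-38 10:-56..-40 20:-56..-40 -
```

View pics/ortho.png

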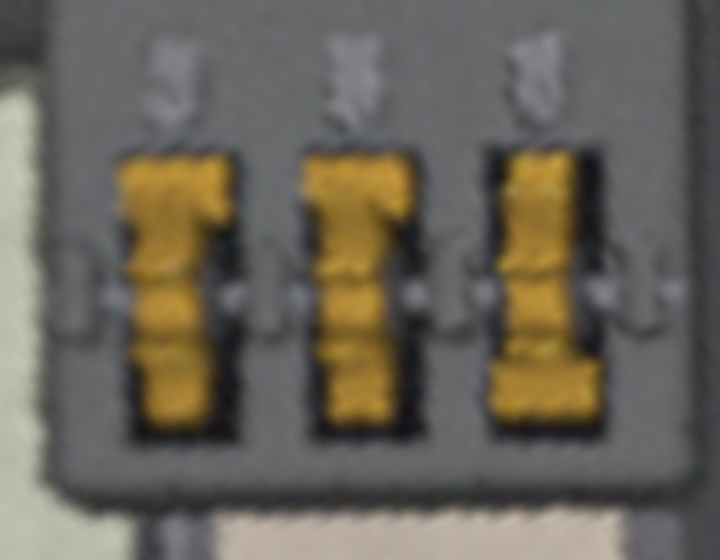

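Run:
```python
from h import *
yaw=np.deg2rad(-19.0);ex=np.array([np.cos(yaw),np.sin(yaw),0]);ey=np.array([-np.sin(yaw),np.cos(yaw),0]);ez=np.array([0,0,1.])
H=np.array([.542,.0363,.134])
for n,(r0,r1,c0,c1) in(("top",(125,190,195,265)),("side",(135,190,245,320))):
    im=np.load(f"pics/{n}_avg.npy");f=10 if n=="side" else 9
    z=cv2.resize(np.clip(im*(1.8 if n=="top" else 1.2),0,255).astype('uint8')[r0:r1,c0:c1],None,fx=f,fy=f,interpolation=cv2.INTER_CUBIC)
    for k in range(3):
        for a in(-72,-36,0,36,72):
            w=.013 if (k==0 and a==-72) or(k and a==72) else .007
            t=np.deg2rad(a); P=[H+ey*(.046*k+s*w)+.034*(np.sin(t)*ex+np.cos(t)*ez) for s in(-1,1)]
            uv=((proj(n,P)-[c0,r0]+.5)*f).astype(int)
            cv2.line(z,tuple(uv[0].tolist()),tuple(uv[1].tolist()),(255,0,255),1)
        q=((proj(n,[H+ey*.046*k+.039*ex+.01*ez])-[c0,r0]+.5)*f).astype(int)[0];cv2.circle(z,tuple(q.tolist()),4,(0,255,0),1)
    cv2.imwrite(f"pics/ov_{n}.png",z)
st=env.get_state();R=cv2.Rodrigues(st["tcp_rot"])[0];print(R,st["eef_pos"],np.rad2deg(np.arctan2(-R[1,0],-R[0,0])))
```

```text
[[-9.51161880e-01  3.08692530e-01  1.57591560e-05]
 [ 3.08692531e-01  9.51161879e-01  3.17250235e-05]
 [-5.19623067e-06  3.50403668e-05 -9.99999999e-01]] [0.18518988 0.57071698 0.23131328] -17.980453986191346
```

View pics/ov_top.png

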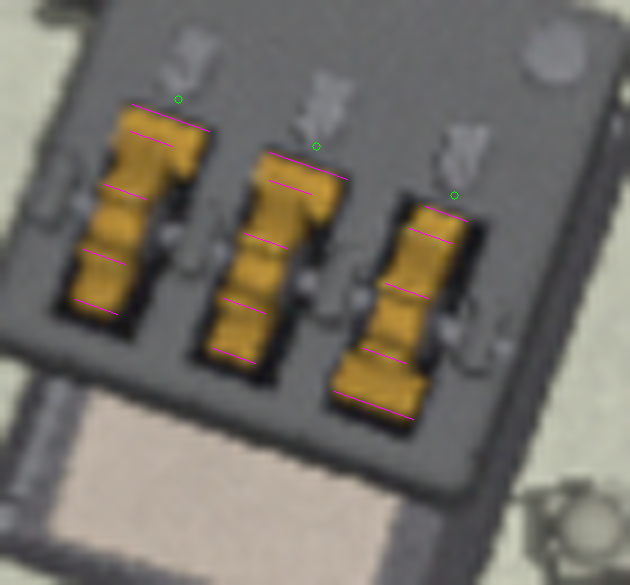

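View pics/ov_side.png

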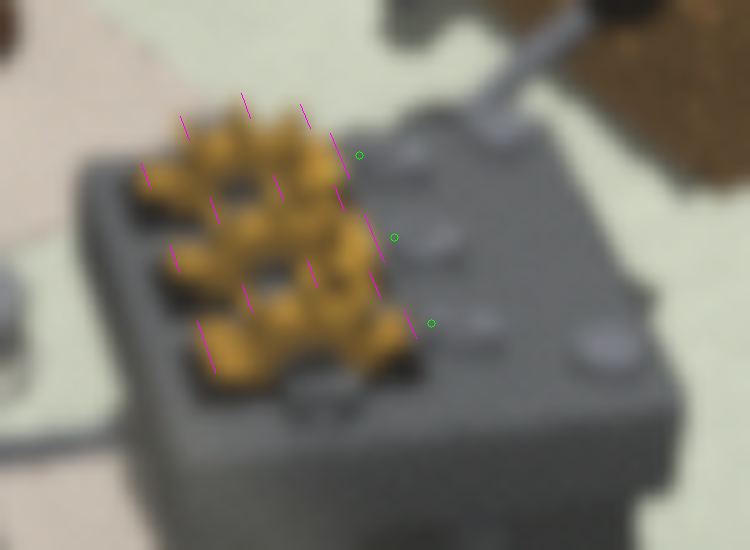

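The top overlay fits, with the hub near (0.542, 0.036) and yaw about -19°. The broad rib is at the front extreme, leaning 72° to the front, so there are four clicks to go. The side overlay sits about 2 mm off, which is within the calibration tolerance. Next I'll go above the front of the wheel with the fingers shut.

>>> send_rows --steps '[[[-0.042,-0.036,0],0,0],[[-0.042,-0.036,0],0,0],[[-0.042,-0.036,0],0,0],[[-0.042,-0.036,0],0,0],[[-0.042,-0.036,0],0,0],[[-0.042,-0.036,0],0,0],[[-0.042,-0.036,0],0,0],[[-0.042,-0.036,0],0,0],[[-0.042,-0.036,0],0,0],[[-0.042,-0.036,0],0,0],[[-0.04,-0.036,0],0.018,0],[[0,0,0],0,0]]'

```text
time: 2.2
eef_pos: [0.5106, 0.0365, 0.233]
tcp_rot: [0.514, 3.092, 0.005]
ft_force: [-0.3, 0.4, -0.2]
grip_width: 0.002
```

```bash
cat >> h.py <<'E'
yaw=np.deg2rad(-19.0);ex=np.array([np.cos(yaw),np.sin(yaw),0]);ey=np.array([-np.sin(yaw),np.cos(yaw),0])
H=np.array([.542,.0363,.134])
def where():
    s=env.get_state();R=cv2.Rodrigues(s["tcp_rot"])[0];d=s["eef_pos"]-H
    print("t",s["time"],"rel hub mm (x,y,z)",np.round([d@ex*1e3,d@ey*1e3,d[2]*1e3],1),"yaw",np.rad2deg(np.arctan2(-R[1,0],-R[0,0])).round(2),"F",s["ft_force"].round(1),"w",round(s["grip_width"],2))
    print("tool shift to rel(-42.6,0):",np.round(R.T@(H+ex*-.0426-s["eef_pos"]),4))
def zoom(tag):
    for n,(r0,r1,c0,c1),f in(("top",(110,200,180,280),4),("side",(115,205,230,330),4)):
        im=env.snapshot(n);cv2.imwrite(f"pics/{tag}_{n}.png",im)
        yield cv2.resize(np.clip(im.astype('f4')*(1.8 if n=="top" else 1.2),0,255).astype('uint8')[r0:r1,c0:c1],None,fx=f,fy=f,interpolation=cv2.INTER_CUBIC)
def shot(tag): cv2.imwrite(f"pics/{tag}.png",np.hstack(list(zoom(tag))))
E
python3 -c "
from h import *
where();shot('a')"
```

```text
t 2.2 rel hub mm (x,y,z) [-29.7 -10.1  99. ] yaw -18.89 F [-0.3  0.4 -0.2] w 0.0
tool shift to rel(-42.6,0): [0.0135 0.0097 0.099 ]
```

View pics/a.png

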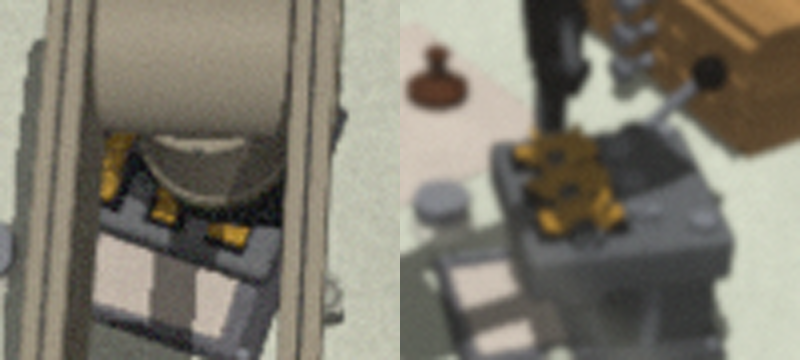

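The fingers are above the head, seen at about (550,110) in the right half. The top view is partly blocked by the arm. I'll correct the position and go down.

>>> send_rows --steps '[[[0.0135,0.0097,0.02],0.002,0],[[0,0,0.03],0,0],[[0,0,0.02],0,0],[[0,0,0],0,0]]'

```text
time: 2.8
eef_pos: [0.4983, 0.059, 0.1624]
tcp_rot: [0.502, 3.094, 0.01]
ft_force: [-0.1, 0.5, 0.4]
grip_width: 0.0
```

```bash
python3 -c "
from h import *
where();shot('b')"
```

```text
t 2.8 rel hub mm (x,y,z) [-48.7   7.3  28.4] yaw -18.43 F [-0.1  0.5  0.4] w 0.0
tool shift to rel(-42.6,0): [-0.0058 -0.0076  0.0283]
```

View pics/b.png

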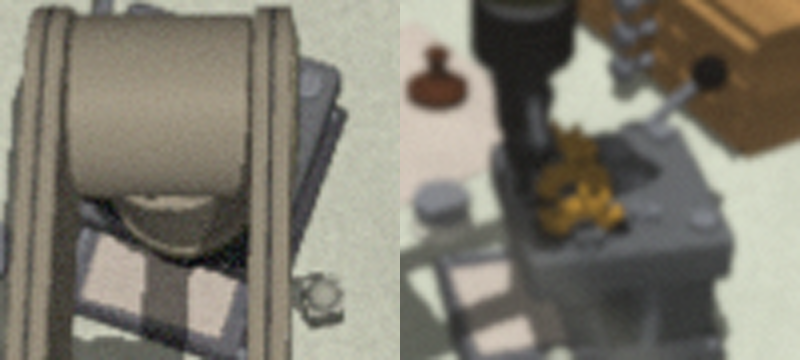

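>>> send_rows --steps '[[[0,-0.007,0],0.008,0],[[0,0,0],0,0]]'

```text
time: 3.15
eef_pos: [0.4987, 0.0521, 0.1669]
tcp_rot: [0.513, 3.085, 0.012]
ft_force: [-0.2, 0.3, -0.6]
grip_width: 0.0
```

```bash
python3 -c "
from h import *
where()"
```

```text
t 3.15 rel hub mm (x,y,z) [-46.1   0.8  32.9] yaw -18.89 F [-0.2  0.3 -0.6] w 0.0
tool shift to rel(-42.6,0): [-0.0031 -0.0012  0.0329]
```

>>> send_rows --steps '[[[0,0,0],0,0],[[0,0,0],0,0]]'

```text
time: 3.4
eef_pos: [0.4993, 0.0518, 0.168]
tcp_rot: [0.514, 3.083, 0.012]
ft_force: [0.0, -0.1, -0.2]
grip_width: -0.004
```

>>> send_rows --steps '[[[0,0,0.01],0,0]]'

```text
time: 3.52
eef_pos: [0.5003, 0.0518, 0.1586]
tcp_rot: [0.514, 3.081, 0.013]
ft_force: [-0.1, -0.9, -0.3]
grip_width: -0.001
```

>>> send_rows --steps '[[[0,0,0.0],0,0]]'

```text
time: 3.65
eef_pos: [0.4994, 0.0518, 0.1571]
tcp_rot: [0.514, 3.083, 0.012]
ft_force: [0.6, 0.7, -0.1]
grip_width: -0.004
```

```bash
python3 -c "
from h import *
where()"
```

```text
t 3.65 rel hub mm (x,y,z) [-45.3   0.8  23.1] yaw -18.94 F [ 0.6  0.7 -0.1] w -0.0
tool shift to rel(-42.6,0): [-0.0024 -0.001   0.0231]
```

>>> send_rows --steps '[[[-0.004,-0.001,0.002],0,0],[[-0.004,0,0],0,0],[[0,0,0],0,0]]'

```text
time: 4.03
eef_pos: [0.5072, 0.048, 0.1548]
tcp_rot: [0.514, 3.084, 0.012]
ft_force: [-0.1, 0.7, -0.3]
grip_width: -0.0
```

```bash
python3 -c "
from h import *
where();shot('c')"
```

```text
t 4.025 rel hub mm (x,y,z) [-36.8  -0.3  20.8] yaw -18.95 F [-0.1  0.7 -0.3] w -0.0
tool shift to rel(-42.6,0): [0.0061 0.0001 0.0207]
```

View pics/c.png

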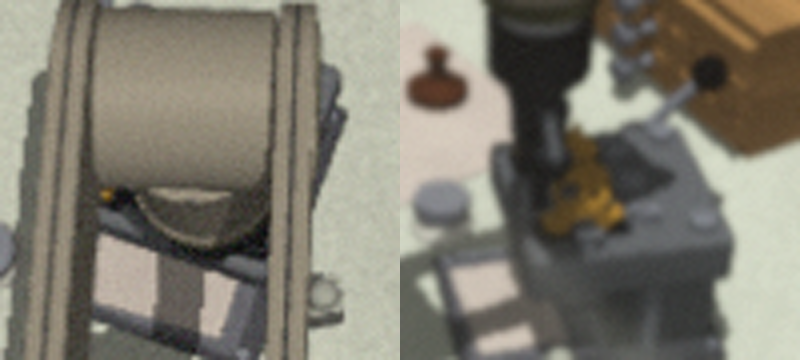

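The shut fingertips are just in front of the wheel, at about (535,195) in the right half. Now I'll feel for contact.

>>> send_rows --steps '[[[-0.004,0,0],0,0]]'

```text
time: 4.25
eef_pos: [0.5107, 0.0469, 0.1549]
tcp_rot: [0.514, 3.084, 0.012]
ft_force: [0.9, -0.6, 0.7]
grip_width: -0.006
```

>>> send_rows --steps '[[[-0.003,0,0],0,0]]'

```text
time: 4.38
eef_pos: [0.5128, 0.0462, 0.1549]
tcp_rot: [0.514, 3.086, 0.012]
ft_force: [-9.0, 2.8, 8.7]
grip_width: 0.001
```

>>> send_rows --steps '[[[-0.003,0,-0.0015],0,0]]'

```text
time: 4.5
eef_pos: [0.5149, 0.0456, 0.1566]
tcp_rot: [0.514, 3.089, 0.013]
ft_force: [-5.4, 1.5, 3.8]
grip_width: 0.001
```

```bash
python3 -c "
from h import *
where()"
```

```text
t 4.5 rel hub mm (x,y,z) [-28.6  -0.1  22.6] yaw -18.9 F [-5.4  1.5  3.8] w 0.0
tool shift to rel(-42.6,0): [ 0.0142 -0.0001  0.0224]
```

Contact was at about -31 mm as expected (9 N, now 5 N). I'll carry on along the 30° rise.

>>> send_rows --steps '[[[-0.004,0,-0.0022],0,0]]'

```text
time: 4.62
eef_pos: [0.5184, 0.0443, 0.1588]
tcp_rot: [0.514, 3.09, 0.013]
ft_force: [-1.3, 0.4, 1.1]
grip_width: 0.001
```

>>> send_rows --steps '[[[-0.004,0,-0.0022],0,0]]'

```text
time: 4.75
eef_pos: [0.5226, 0.043, 0.1612]
tcp_rot: [0.514, 3.089, 0.013]
ft_force: [-0.5, 0.9, 0.8]
grip_width: 0.004
```

```bash
python3 -c "
from h import *
where();shot('d')"
```

```text
t 4.75 rel hub mm (x,y,z) [-20.6  -0.   27.2] yaw -18.89 F [-0.5  0.9  0.8] w 0.0
tool shift to rel(-42.6,0): [ 0.0223 -0.0002  0.027 ]
```

View pics/d.png

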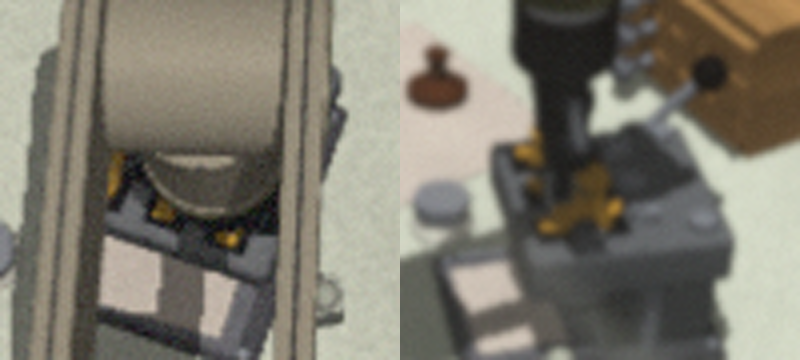

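The force fell off, so the wheel has snapped. The front rib in the top view at (230,238) is now narrow. I'll lift, back off and look.

>>> send_rows --steps '[[[0,0,-0.012],0,0],[[0.006,0,-0.01],0,0],[[0.012,0,0],0,0],[[0,0,0],0,0]]'

```text
time: 5.35
eef_pos: [0.5049, 0.0489, 0.1855]
tcp_rot: [0.514, 3.087, 0.013]
ft_force: [-0.9, -0.5, 1.0]
grip_width: -0.0
```

```bash
python3 -c "
from h import *
where();shot('e')"
```

```text
t 5.35 rel hub mm (x,y,z) [-39.2  -0.2  51.5] yaw -18.91 F [-0.9 -0.5  1. ] w -0.0
tool shift to rel(-42.6,0): [ 0.0039 -0.0003  0.0515]
```

View pics/e.png

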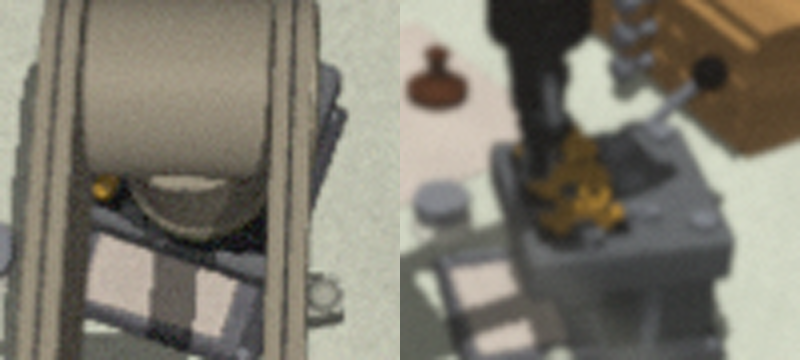

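The arm's shadow makes this hard to judge, so I'll retract for a clear view.

>>> send_rows --steps '[[[0.03,0,-0.03],0,0],[[0.05,0,-0.02],0,0],[[0.05,0,0],0,0],[[0,0,0],0,0]]'

```text
time: 5.95
eef_pos: [0.3782, 0.0912, 0.234]
tcp_rot: [0.516, 3.089, 0.013]
ft_force: [0.1, 0.2, -0.5]
grip_width: -0.001
```

```bash
python3 -c "
from h import *
where();shot('f')"
```

```text
t 5.95 rel hub mm (x,y,z) [-172.8   -1.4  100. ] yaw -18.98 F [ 0.1  0.2 -0.5] w -0.0
tool shift to rel(-42.6,0): [-0.1293  0.0003  0.1012]
```

View pics/f.png

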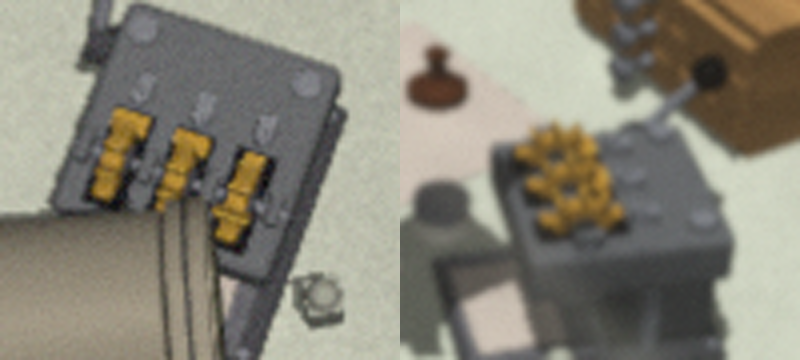

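The top view is clear now. The broad rib at (235,213) leans 36° to the front, so one click is done (-1.88), and the tens and hundreds wheels are unchanged. Going back for flick 2.

>>> send_rows --steps '[[[-0.04,0,0.01],0,0],[[-0.045,0,0.015],0,0],[[-0.025,0,0.015],0,0],[[-0.01,0,0.015],0,0],[[0,0,0.015],0,0],[[0,0,0.006],0,0],[[0,0,0],0,0]]'

```text
time: 6.92
eef_pos: [0.503, 0.0479, 0.1548]
tcp_rot: [0.522, 3.087, 0.012]
ft_force: [0.0, 0.2, 0.2]
grip_width: -0.0
```

```bash
python3 -c "
from h import *
where()"
```

```text
t 6.925 rel hub mm (x,y,z) [-40.6  -1.7  20.8] yaw -19.2 F [0.  0.2 0.2] w -0.0
tool shift to rel(-42.6,0): [0.0022 0.0015 0.0208]
```

>>> send_rows --steps '[[[-0.004,0.0015,0],0,0],[[-0.003,0,0],0,0]]'

```text
time: 7.18
eef_pos: [0.5109, 0.0473, 0.1563]
tcp_rot: [0.521, 3.085, 0.013]
ft_force: [0.1, 0.7, -0.5]
grip_width: -0.002
```

>>> send_rows --steps '[[[-0.003,0,0],0,0],[[-0.003,0,-0.0015],0,0]]'

```text
time: 7.42
eef_pos: [0.5155, 0.0459, 0.1588]
tcp_rot: [0.52, 3.088, 0.013]
ft_force: [-4.1, -0.5, 1.7]
grip_width: 0.005
```

>>> send_rows --steps '[[[-0.003,0,-0.0018],0,0]]'

```text
time: 7.55
eef_pos: [0.5185, 0.0449, 0.1609]
tcp_rot: [0.52, 3.088, 0.013]
ft_force: [-0.3, 0.6, -0.3]
grip_width: 0.002
```

>>> send_rows --steps '[[[-0.003,0,-0.002],0,0]]'

```text
time: 7.68
eef_pos: [0.5217, 0.0439, 0.1632]
tcp_rot: [0.52, 3.087, 0.013]
ft_force: [-0.1, -0.8, -0.0]
grip_width: 0.007
```

```bash
python3 -c "
from h import *
where()"
```

```text
t 7.675 rel hub mm (x,y,z) [-21.6   0.5  29.2] yaw -19.11 F [-0.1 -0.8 -0. ] w 0.01
tool shift to rel(-42.6,0): [ 0.0212 -0.0009  0.029 ]
```

>>> send_rows --steps '[[[0,0,-0.012],0,0],[[0.01,0,-0.015],0,0],[[0.04,0,-0.02],0,0],[[0.05,0,-0.02],0,0],[[0.05,0,0],0,0],[[0,0,0],0,0]]'

```text
time: 8.43
eef_pos: [0.3755, 0.0941, 0.2371]
tcp_rot: [0.52, 3.08, 0.018]
ft_force: [0.1, 0.2, 0.7]
grip_width: -0.005
```

```bash
python3 -c "
from h import *
where();shot('g')"
```

```text
t 8.425 rel hub mm (x,y,z) [-176.2    0.5  103.1] yaw -19.17 F [0.1 0.2 0.7] w -0.01
tool shift to rel(-42.6,0): [-0.1319 -0.0016  0.1052]
```

View pics/g.png

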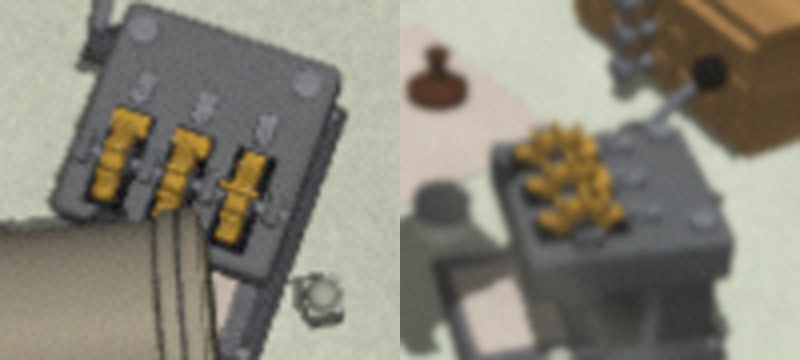

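The broad rib now stands straight up at (240,188), so two clicks are done (-1.26). Flick 3.

>>> send_rows --steps '[[[-0.04,0,0.01],0,0],[[-0.045,0,0.015],0,0],[[-0.026,-0.001,0.015],0,0],[[-0.01,0,0.016],0,0],[[0,0,0.016],0,0],[[0,0,0.007],0,0],[[0,0,0],0,0]]'

```text
time: 9.4
eef_pos: [0.5021, 0.0498, 0.1599]
tcp_rot: [0.524, 3.074, 0.018]
ft_force: [-0.1, 0.6, -0.2]
grip_width: -0.001
```

```bash
python3 -c "
from h import *
where()"
```

```text
t 9.4 rel hub mm (x,y,z) [-42.2  -0.2  25.9] yaw -19.38 F [-0.1  0.6 -0.2] w -0.0
tool shift to rel(-42.6,0): [ 0.001  -0.0002  0.0259]
```

>>> send_rows --steps '[[[-0.004,0,0.005],-0.006,0],[[-0.003,0,0],0,0]]'

```text
time: 9.65
eef_pos: [0.5094, 0.0478, 0.1561]
tcp_rot: [0.513, 3.074, 0.019]
ft_force: [-0.7, -0.3, 0.2]
grip_width: -0.002
```

>>> send_rows --steps '[[[-0.003,0,0],0,0],[[-0.003,0,-0.001],0,0]]'

```text
time: 9.9
eef_pos: [0.5143, 0.0464, 0.1582]
tcp_rot: [0.512, 3.076, 0.019]
ft_force: [-6.4, 0.9, 4.2]
grip_width: -0.005
```

>>> send_rows --steps '[[[-0.003,0,-0.0018],0,0]]'

```text
time: 10.02
eef_pos: [0.517, 0.0455, 0.1604]
tcp_rot: [0.512, 3.076, 0.02]
ft_force: [-1.2, 1.1, -1.6]
grip_width: -0.001
```

>>> send_rows --steps '[[[-0.003,0,-0.002],0,0]]'

```text
time: 10.15
eef_pos: [0.52, 0.0445, 0.1626]
tcp_rot: [0.512, 3.076, 0.02]
ft_force: [-0.5, 0.6, -1.4]
grip_width: -0.0
```

```bash
python3 -c "
from h import *
where()"
```

```text
t 10.15 rel hub mm (x,y,z) [-23.4   0.6  28.6] yaw -18.92 F [-0.5  0.6 -1.4] w -0.0
tool shift to rel(-42.6,0): [ 0.0197 -0.001   0.0282]
```

>>> send_rows --steps '[[[-0.003,0,-0.002],0,0]]'

```text
time: 10.28
eef_pos: [0.5233, 0.0434, 0.165]
tcp_rot: [0.512, 3.076, 0.02]
ft_force: [-0.7, 0.2, 1.1]
grip_width: -0.003
```

>>> send_rows --steps '[[[0,0,-0.012],0,0],[[0.01,0,-0.015],0,0],[[0.04,0,-0.02],0,0],[[0.05,0,-0.02],0,0],[[0.05,0,0],0,0],[[0,0,0],0,0]]'

```text
time: 11.02
eef_pos: [0.3757, 0.093, 0.2367]
tcp_rot: [0.512, 3.069, 0.023]
ft_force: [0.4, 0.9, -0.1]
grip_width: 0.002
```

```bash
python3 -c "
from h import *
where();shot('i')"
```

```text
t 11.025 rel hub mm (x,y,z) [-175.7   -0.5  102.7] yaw -18.98 F [ 0.4  0.9 -0.1] w 0.0
tool shift to rel(-42.6,0): [-0.1303 -0.0016  0.1063]
```

View pics/i.png

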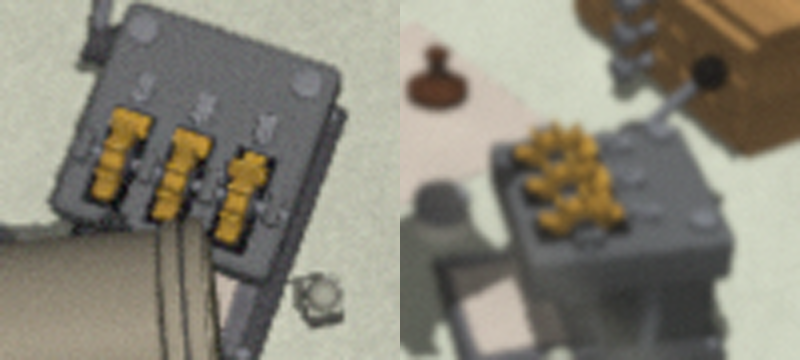

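The broad rib leans 36° to the rear at (248,168), so the wheel is settled one click short (-0.63). Last flick.

>>> send_rows --steps '[[[-0.04,0,0.01],0,0],[[-0.045,0,0.015],0,0],[[-0.025,-0.001,0.015],0,0],[[-0.01,0,0.016],0,0],[[0,0,0.016],0,0],[[0,0,0.007],0,0],[[0,0,0],0,0]]'

```text
time: 12.0
eef_pos: [0.5023, 0.0496, 0.161]
tcp_rot: [0.517, 3.063, 0.024]
ft_force: [-0.5, -0.4, 0.0]
grip_width: 0.001
```

```bash
python3 -c "
from h import *
where()"
```

```text
t 12.0 rel hub mm (x,y,z) [-41.9  -0.4  27. ] yaw -19.19 F [-0.5 -0.4  0. ] w 0.0
tool shift to rel(-42.6,0): [ 0.0016 -0.0002  0.027 ]
```

>>> send_rows --steps '[[[-0.004,0,0.006],-0.004,0],[[-0.003,0,0],0,0]]'

```text
time: 12.25
eef_pos: [0.5097, 0.0476, 0.1561]
tcp_rot: [0.509, 3.062, 0.024]
ft_force: [-0.2, -0.6, 0.3]
grip_width: 0.002
```

>>> send_rows --steps '[[[-0.003,0,0],0,0],[[-0.003,0,-0.001],0,0]]'

```text
time: 12.5
eef_pos: [0.5145, 0.0462, 0.1583]
tcp_rot: [0.509, 3.065, 0.025]
ft_force: [-6.3, 1.2, 5.3]
grip_width: -0.004
```

>>> send_rows --steps '[[[-0.003,0,-0.0018],0,0]]'

```text
time: 12.62
eef_pos: [0.5172, 0.0453, 0.1605]
tcp_rot: [0.508, 3.065, 0.025]
ft_force: [-1.3, 0.4, -1.1]
grip_width: 0.0
```

>>> send_rows --steps '[[[-0.003,0,-0.002],0,0]]'

```text
time: 12.75
eef_pos: [0.5202, 0.0443, 0.1628]
tcp_rot: [0.508, 3.065, 0.025]
ft_force: [-1.0, -0.6, 0.8]
grip_width: 0.001
```

```bash
python3 -c "
from h import *
where()"
```

```text
t 12.75 rel hub mm (x,y,z) [-23.2   0.5  28.8] yaw -18.84 F [-1.  -0.6  0.8] w 0.0
tool shift to rel(-42.6,0): [ 0.0203 -0.0011  0.0282]
```

The numbers match flick 3, so I'll use the same small follow-through and then retract.

>>> send_rows --steps '[[[-0.003,0,-0.002],0,0]]'

```text
time: 12.88
eef_pos: [0.5235, 0.0432, 0.1653]
tcp_rot: [0.508, 3.064, 0.025]
ft_force: [0.2, -0.7, 1.1]
grip_width: 0.002
```

>>> send_rows --steps '[[[0,0,-0.012],0,0],[[0.01,0,-0.015],0,0],[[0.04,0,-0.02],0,0],[[0.05,0,-0.02],0,0],[[0.05,0,0],0,0],[[0,0,0],0,0]]'

```text
time: 13.62
eef_pos: [0.3749, 0.0925, 0.2352]
tcp_rot: [0.508, 3.057, 0.029]
ft_force: [0.3, -0.0, 0.0]
grip_width: -0.001
```

```bash
python3 -c "
from h import *
where();shot('j')"
```

```text
t 13.625 rel hub mm (x,y,z) [-176.3   -1.2  101.2] yaw -18.91 F [ 0.3 -0.   0. ] w -0.0
tool shift to rel(-42.6,0): [-0.1297 -0.0017  0.1062]
```

View pics/j.png

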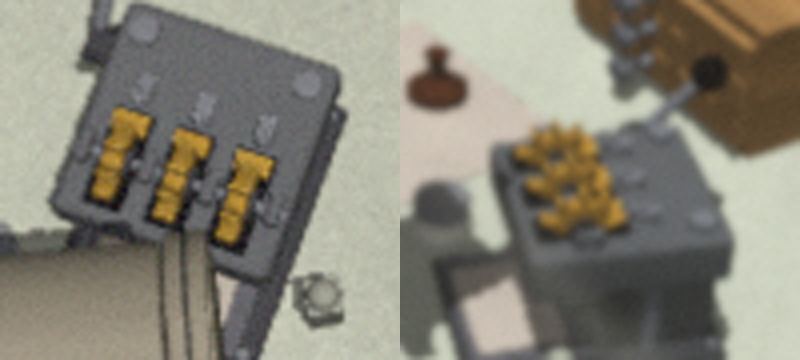

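View pics/j_top.png

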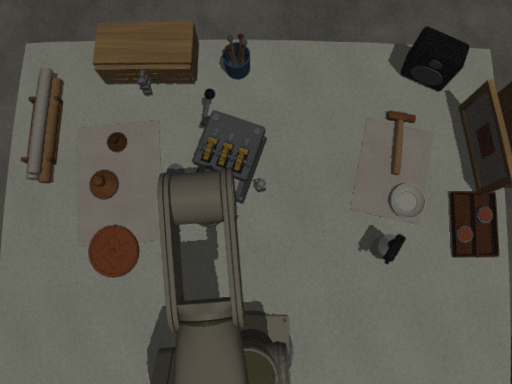

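All three wheels now look the same in the top view, each with its broad rib at its pointer (units at (253,160) in the crop). The loose objects are where they were, and the robot is clear of everything.

```bash
python3 -c "
from h import *
env.finish_job()"
```

```text
the job is handed in; nothing more can be done
```

The units wheel stands at zero and the job is handed in. I flicked it forward four separate clicks with the shut fingertips. The broad rib started leaning 72° to the front (-2.51 rad), and the wheel settled one click short of zero before the last flick.

**Wheels:** after each flick I retracted and took a top picture. The broad rib showed 36° front, upright, 36° rear, then 72° rear at its pointer. The last picture shows all three wheels alike, so the tens and hundreds wheels did not turn.

**Forces and time:** at the rows' ends, the highest reading was about 13 N at the wrist. The arm finished clear of everything at 13.6 s.

**Other objects:** by eye, nothing else on the table had moved. I did not measure this, and the jar was partly hidden by the arm in the last top view.

**Disagreement:** the side view's overlay sat about 2 mm off the top view's, within the calibration tolerance. I relied on the top view, and contact came where it predicted.

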